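Portable radios back into the desk charger by height

ROBOT

A 7-joint arm with a two-finger parallel gripper is mounted at the origin on the work surface. World frame = base frame: x ahead of the robot, y to its left, z up, the work surface at z = 0. Lengths are in m, angles in rad, forces in N, time in s.
With the tool pointing down it reaches from about 0.4 to 0.925 m from the base axis. Payload 4.1 kg.
Tool frame: the origin (TCP) lies on the mounting face of the last link; the fingertips stand 173 mm ahead of it and the grasp point (between the pads) lies 155 mm ahead of it; z points along the fingers, y is the direction in which the jaws open and shut (so a half turn about z gives the same grasp; the last joint's range is limited). The gripper opens to 85 mm and grips with 20 to 120 N. Pads are 22 mm wide; open, the fingers measure 114 mm over their backs; the gripper's body (76 mm by 85 mm) begins 54 mm behind the grasp point. The pads swing forward as they close: fully open they stand 13 mm farther back than shut.
Start: joints at [-1.244, 0.398, 0.045, 1.537, -0.019, 1.207, -0.051], TCP at [0.268, 0.592, 0.405] pointing down, gripper open.
Joint ranges: [-2.82, 2.82], [-0.49, 2.23], [-1.37, 1.46], [0, 2.46], [-1.36, 4.5], [0.23, 2], [-2.94, 2.94]. Speed limits (rad/s): [2.57, 2.57, 3.14, 3.14, 3.14, 3.14, 3.14].

INTERFACE

Orientations are given as a rotation vector (axis times angle).
In Python, from workcell import robot gives the robot as it stands. The module is installed in compiled form; this text tells all that it offers.
- The arm moves only by the tool send_rows, never from a script. Its argument "plan" is a list of rows, each a list of 7 numbers: the shift along the tool's x, y, z in cm, then the turn, a rotation vector about the tool's x, y, z in rad, then the opening, from 0 (shut) to 1 (fully open). In form: [[dx, dy, dz, rx, ry, rz, grip], ...]. A call has 1 to 5 rows; each row is the pose to reach, as a shift and turn from the pose measured when the call began, along the tool's axes at that moment; what a row does not reach only later rows make up. A row lasts 1/10 s, in which the tool goes at most 50 mm and 8.59 degrees, less where a joint would pass 70% of its speed; a pose out of reach is approached as far as the arm can. A call with a gripper value outside its range is refused whole. The fingers move at their own pace and stop on an object; "newtons" is the grip in N (left out, the last holds). Time passes only in rows, so rows that repeat a pose let the fingers close. It gives the time, the measured TCP pose, the force and the opening at its end, in the units of the state.
- robot.state(): the state, without advancing time (a new reading comes with each control period).
- robot.get_image(name): name is "side" or "top" or "wrist"; returns (picture, depth): 480x640x3 uint8, red, green, blue; 480x640 float32, m along the optical axis (not along the pixel's ray), 0 where there is no reading.
- robot.calibration(name): a dict with "intrinsics" (3x3 intrinsics, pixels), "view" (4x4, takes a point from world to camera coordinates). Camera axes: x right, y up, looking along -z (the intrinsics and any distortion apply to the point x, -y, -z); pixel columns grow to the right and rows downward; lengths in m; the calibration is good to about 2 mm. A picture is of the moment at which its call begins: read the wrist's pose just before it. calibration takes no time and is no camera call; for the wrist camera it gives the pose at the moment of the call.
- robot.job_done(): hands the job in, once; it reports no verdict.
Trained networks look in the newest picture that a camera, given by its name, has taken for a name from the list of things; names that differ only in an ending like _2 or _b are one class to them, and where a whole thing is asked for, a point or a joint stands for the part that bears it (a point fixed in the world has none). Each returns a list of dicts, best first, with "confidence" (0 to 1); they miss things now and then, are a little off and sometimes report something else, mostly with a low value. They report only what shows in the picture. A call takes as long as a camera call.
- robot.look_for(camera, target): "pixel" ([column, row] in pixels, amid what is visible of it).
- robot.outline_of(camera, target): "mask" (480x640 bool, what is visible of it) and "pixel" ([column, row] in pixels, amid what is visible of it).
- robot.mark_of(camera, target): "pixel" ([column, row] in pixels: a listed point, or the origin of a listed thing).
The state is a dict: "clock": time; "joint_pos": joint angles; "joint_velocities": joint speeds; "effort": joint torques, N m; "tcp_pos": TCP position; "tcp_rot": TCP orientation; "contact_force": force on the tool from outside, world axes, zero at the start; "wrist_torque": the same for the moment, N m; "width": opening from 0.0 (shut) to 1.0 (fully open).
Only numpy, scipy, OpenCV 4.12 (cv2) and the standard library are available. Lean on these libraries where they do the work, as an engineer would, in place of code of your own. Each camera call takes 0.05 s, during which the arm holds its last target. There are 200 camera calls.

TASK

At the change of shift, put the four portable radios back into the desk charger, one in each pocket, standing upright and fully down on the pocket floor, in order of height: the tallest in the pocket at the end nearest the base station and the shortest at the far end, by the side where the telephone stands. Do not knock any radio over.

Things in the scene. Friction and masses are not known exactly. Their poses are not given: they have to be found in the camera images.
- radio_a_mid (a point): Loose black portable two-way radio, the smallest: plain front with a speaker grille only. Its body is an upright block 48 mm wide (its y), 28 mm thick (its x) and 82 mm high; on top stand a stub antenna (28 mm high, at its -y corner) and two small knobs (up to 11 mm). It starts standing upright on the desk. This point is the centre of the block, 41 mm above its foot; z is up, the front (grille) faces its -x.
- radio_b_mid (a point): Loose black portable two-way radio, the second smallest: narrow display and one row of keys. Its body is an upright block 51 mm wide (its y), 30 mm thick (its x) and 98 mm high; on top stand a stub antenna (28 mm high, at its -y corner) and two small knobs (up to 11 mm). It starts standing upright on the desk. This point is the centre of the block, 49 mm above its foot; z is up, the front (grille) faces its -x.
- radio_c_mid (a point): Loose black portable two-way radio, the second largest: display and three rows of keys. Its body is an upright block 54 mm wide (its y), 32 mm thick (its x) and 114 mm high; on top stand a stub antenna (28 mm high, at its -y corner) and two small knobs (up to 11 mm). It starts standing upright on the desk. This point is the centre of the block, 57 mm above its foot; z is up, the front (grille) faces its -x.
- radio_d_mid (a point): Loose black portable two-way radio, the largest: big display and four rows of keys. Its body is an upright block 57 mm wide (its y), 34 mm thick (its x) and 130 mm high; on top stand a stub antenna (28 mm high, at its -y corner) and two small knobs (up to 11 mm). It starts standing upright on the desk. This point is the centre of the block, 65 mm above its foot; z is up, the front (grille) faces its -x.
- pocket_p: One of four alike black pocket inserts fixed in the desk charger; its place in the row varies. Origin: centre of its underside, 20 mm above the desk; z up, y along the row, front to -x. Pocket centred on it, floor 6 mm above it; inside 44 (x) by 66 mm (y) for the lowest 18 mm, then flaring to 56 by 78 mm at the mouth, 35 mm above the origin. A radio stands on the floor, its width along y.
- pocket_q: One of four alike black pocket inserts fixed in the desk charger; its place in the row varies. Origin: centre of its underside, 20 mm above the desk; z up, y along the row, front to -x. Pocket centred on it, floor 6 mm above it; inside 44 (x) by 66 mm (y) for the lowest 18 mm, then flaring to 56 by 78 mm at the mouth, 35 mm above the origin. A radio stands on the floor, its width along y.
- pocket_r: One of four alike black pocket inserts fixed in the desk charger; its place in the row varies. Origin: centre of its underside, 20 mm above the desk; z up, y along the row, front to -x. Pocket centred on it, floor 6 mm above it; inside 44 (x) by 66 mm (y) for the lowest 18 mm, then flaring to 56 by 78 mm at the mouth, 35 mm above the origin. A radio stands on the floor, its width along y.
- pocket_s: One of four alike black pocket inserts fixed in the desk charger; its place in the row varies. Origin: centre of its underside, 20 mm above the desk; z up, y along the row, front to -x. Pocket centred on it, floor 6 mm above it; inside 44 (x) by 66 mm (y) for the lowest 18 mm, then flaring to 56 by 78 mm at the mouth, 35 mm above the origin. A radio stands on the floor, its width along y.
- charger: The grey four-pocket desk charger, fixed to the desk, 130 mm deep (x), 392 mm long (y), rear housing 58 mm high along its +x edge. Origin: centre of its underside at desk height; z up, front to -x. The pocket centres lie at x = -5 mm and y = -138, -46, 46 and 138 mm (92 mm apart).
- base_station: The base station, fixed at the left or the right side of the desk (a desk telephone stands at the other side): a black power unit with two mobile radio sets stacked on it and a palm microphone on top, 220 mm deep (x), 200 mm wide (y), 200 mm high. Origin: centre of its underside.

How it is judged:
At the end, for the whole second after the job is handed in: All four radios stand released and at rest, one per pocket, tallest nearest the base station and falling in height to the other end; each within 15 mm along and 14 mm across the row of its pocket's centre, on the floor (centre height within 6 mm), upright within 0.12 rad (angle between each of radio_a_mid, radio_b_mid, radio_c_mid, radio_d_mid's own z axis and vertical below 0.12 rad and linear speed of each of radio_a, radio_b, radio_c, radio_d below 0.02 m/s and ((world y of base_station above 0 m and (x of radio_a_mid in the frame of charger between -0.019 and 0.009 m and y of radio_a_mid in the frame of charger between -0.153 and -0.123 m and z of radio_a_mid in the frame of charger between 0.061 and 0.073 m) and (x of radio_b_mid in the frame of charger between -0.019 and 0.009 m and y of radio_b_mid in the frame of charger between -0.061 and -0.031 m and z of radio_b_mid in the frame of charger between 0.069 and 0.081 m) and (x of radio_c_mid in the frame of charger between -0.019 and 0.009 m and y of radio_c_mid in the frame of charger between 0.031 and 0.061 m and z of radio_c_mid in the frame of charger between 0.077 and 0.089 m) and (x of radio_d_mid in the frame of charger between -0.019 and 0.009 m and y of radio_d_mid in the frame of charger between 0.123 and 0.153 m and z of radio_d_mid in the frame of charger between 0.085 and 0.097 m)) or (world y of base_station below 0 m and (x of radio_a_mid in the frame of charger between -0.019 and 0.009 m and y of radio_a_mid in the frame of charger between 0.123 and 0.153 m and z of radio_a_mid in the frame of charger between 0.061 and 0.073 m) and (x of radio_b_mid in the frame of charger between -0.019 and 0.009 m and y of radio_b_mid in the frame of charger between 0.031 and 0.061 m and z of radio_b_mid in the frame of charger between 0.069 and 0.081 m) and (x of radio_c_mid in the frame of charger between -0.019 and 0.009 m and y of radio_c_mid in the frame of charger between -0.061 and -0.031 m and z of radio_c_mid in the frame of charger between 0.077 and 0.089 m) and (x of radio_d_mid in the frame of charger between -0.019 and 0.009 m and y of radio_d_mid in the frame of charger between -0.153 and -0.123 m and z of radio_d_mid in the frame of charger between 0.085 and 0.097 m)))); the robot touches nothing.
It fails at once if a radio is knocked over (tilted more than 0.8 rad) (angle between any of radio_a_mid, radio_b_mid, radio_c_mid, radio_d_mid's own z axis and vertical above 0.8 rad).
It also fails if it takes over 115 s, if anything falls off the work surface, if the arm or the gripper's body presses on something with over 40 N, if the wrist force passes 120 N, or if a joint passes its speed limit or range.

## Working session

There is one attempt and no reset: what is moved stays moved. The work goes in short steps, Python scripts to look and compute and a tool call to move; the robot and the scene stay as the last step left them, time stands still between calls to the robot, and variables do not carry over. Pictures are saved under pics/ and viewed, about 12 in all and at most 16, crops included, and the job is handed in when it is done.

Besides the shell and the picture viewer there is one more tool, called after "Request:" as name(argument=value, ...) on one line, values as JSON. send_rows: Moves the arm, as the interface text tells. Its arguments: {"type":"object","properties":{"plan":{"type":"array","items":{"type":"array","items":{"type":"number"}}},"newtons":{"type":"number"}},"required":["plan"]}

```bash
mkdir -p pics
cat > h.py <<'E'
import numpy as np, cv2
from scipy.spatial.transform import Rotation as R
from workcell import robot
def snap(n,f=None):
    c=robot.calibration(n); im,d=robot.get_image(n)
    if f: cv2.imwrite('pics/'+f,im[:,:,::-1])
    return im,d,c
def cloud(d,c):
    K=np.array(c['intrinsics']);V=np.array(c['view'])
    v,u=np.mgrid[:480,:640]
    P=np.stack([(u-K[0,2])/K[0,0]*d,-(v-K[1,2])/K[1,1]*d,-d],-1)
    return (P-V[:3,3])@V[:3,:3]
E
python3 - <<'E'
from h import *
s=robot.state();print(s)
for n in('top','side'):
    im,d,c=snap(n,n+'1.png');P=cloud(d,c);print(n,c)
    for t in('radio_a_mid','charger','base_station','pocket_p'):
        for r in robot.outline_of(n,t):
            m=r['mask']&(d>0);
            if m.sum()<20: continue
            q=P[m];print(t,round(r['confidence'],2),np.round(r['pixel']),m.sum(),np.percentile(q,[2,50,98],axis=0).round(3).tolist())
E
```

```text
{'clock': 0.0, 'joint_pos': array([-1.24402318,  0.39922175,  0.04504419,  1.53785651, -0.01866563,
        1.2068807 , -0.05071483]), 'joint_velocities': array([ 6.36443416e-04, -1.37144316e-03, -6.28146668e-04,  3.22559143e-04,
       -1.73178506e-03,  1.92890537e-06,  2.03640379e-03]), 'effort': array([ 1.90320156e-05, -4.75108552e+01,  1.36452254e+00, -2.54231679e+01,
        1.15854797e-02,  9.15103272e-03, -1.10003057e-06]), 'tcp_pos': array([0.26831809, 0.59172671, 0.40365457]), 'tcp_rot': array([-6.63557118e-01, -3.07046764e+00,  3.03245743e-03]), 'contact_force': array([ 1.72908084, -0.26160459,  0.45749623]), 'wrist_torque': array([ 0.03172195, -0.00092326,  0.00212436]), 'width': 0.9983099663125387}
top {'intrinsics': array([[451.68861935,   0.        , 312.42216638],
       [  0.        , 451.68861935, 239.41703941],
       [  0.        ,   0.        ,   1.        ]]), 'view': array([[ 2.66079545e-02, -9.99645721e-01, -6.70109256e-04,
         5.29141484e-04],
       [ 9.82026507e-01,  2.60136613e-02,  1.86941780e-01,
        -5.46701280e-01],
       [-1.86858118e-01, -5.
[... 1400 characters left out ...]
5 [348. 273.] 2682 [[0.538, -0.254, 0.001], [0.628, -0.109, 0.023], [0.685, 0.127, 0.061]]
charger 0.31 [316. 223.] 725 [[0.578, 0.039, 0.021], [0.62, 0.092, 0.045], [0.661, 0.126, 0.058]]
base_station 0.66 [187. 153.] 5347 [[0.371, 0.476, 0.013], [0.453, 0.503, 0.112], [0.575, 0.658, 0.197]]
pocket_p 0.83 [336. 240.] 830 [[0.569, -0.052, 0.02], [0.613, -0.001, 0.045], [0.655, 0.034, 0.058]]
pocket_p 0.82 [378. 282.] 1141 [[0.554, -0.239, 0.021], [0.598, -0.194, 0.043], [0.634, -0.151, 0.058]]
pocket_p 0.69 [354. 260.] 882 [[0.562, -0.144, 0.022], [0.606, -0.093, 0.045], [0.645, -0.059, 0.058]]
pocket_p 0.61 [315. 222.] 694 [[0.578, 0.039, 0.022], [0.623, 0.09, 0.045], [0.661, 0.124, 0.058]]
```

View pics/top1.png

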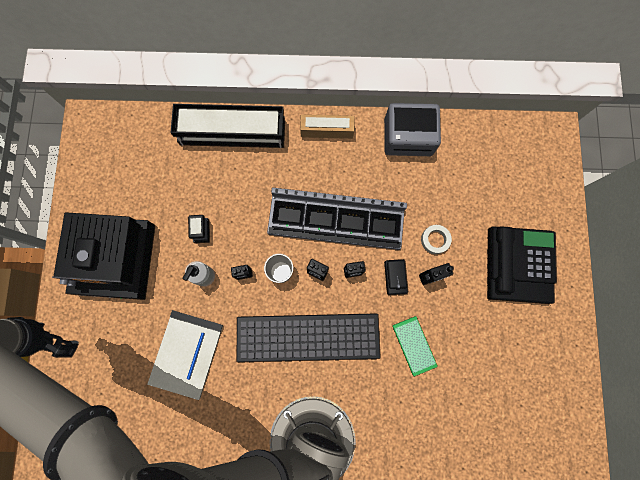

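Run:
```python
from h import *
im,d,c=snap('top');P=cloud(d,c)
for t in('radio_b_mid','radio_c_mid','radio_d_mid'):
  for r in robot.outline_of('top',t):
    q=P[r['mask']&(d>0)];print(t,round(r['confidence'],2),np.round(r['pixel']),len(q),np.percentile(q,[2,50,98],axis=0).round(3).tolist())
# blobs tall
m=(P[...,2]>.06)&(P[...,2]<.19)&(d>0)
n,l,st,_=cv2.connectedComponentsWithStats(m.astype(np.uint8))
for i in range(1,n):
    if st[i,4]<60: continue
    q=P[l==i]; zt=q[:,2]
    # body top mode
    h,e=np.histogram(zt,bins=np.arange(.06,.19,.004));
    print(st[i].tolist(),np.percentile(q,[2,98],axis=0).round(3).tolist(),h.tolist())
```

```text
radio_b_mid 0.83 [357. 268.] 252 [[0.447, -0.126, 0.03], [0.459, -0.101, 0.097], [0.477, -0.078, 0.126]]
radio_c_mid 0.69 [317. 267.] 297 [[0.437, -0.024, 0.018], [0.455, 0.001, 0.113], [0.477, 0.025, 0.142]]
radio_d_mid 0.84 [434. 274.] 419 [[0.432, -0.353, 0.012], [0.451, -0.311, 0.128], [0.473, -0.294, 0.157]]
[23, 49, 297, 40, 4316] [[1.006, 0.057, 0.06], [1.112, 0.884, 0.066]] [3855, 453, 8, 0, 0, 0, 0, 0, 0, 0, 0, 0, 0, 0, 0, 0, 0, 0, 0, 0, 0, 0, 0, 0, 0, 0, 0, 0, 0, 0, 0, 0]
[309, 56, 74, 35, 645] [[1.006, -0.166, 0.06], [1.112, 0.033, 0.065]] [593, 51, 1, 0, 0, 0, 0, 0, 0, 0, 0, 0, 0, 0, 0, 0, 0, 0, 0, 0, 0, 0, 0, 0, 0, 0, 0, 0, 0, 0, 0, 0]
[371, 58, 113, 35, 1098] [[1.007, -0.47, 0.06], [1.108, -0.166, 0.066]] [999, 97, 2, 0, 0, 0, 0, 0, 0, 0, 0, 0, 0, 0, 0, 0, 0, 0, 0, 0, 0, 0, 0, 0, 0, 0, 0, 0, 0, 0, 0, 0]
[526, 61, 49, 28, 261] [[1.033, -0.746, 0.06], [1.109, -0.621, 0.066]] [234, 27, 0, 0, 0, 0, 0, 0, 0, 0, 0, 0, 0, 0, 0, 0, 0, 0, 0, 0, 0, 0, 0, 0, 0, 0, 0, 0, 0, 0, 0, 0]
[600, 63, 21, 19, 82] [[1.054, -0.894, 0.06], [1.11, -0.843, 0.065]] [75, 7, 0, 0, 0, 0, 0, 0, 0, 0,
[... 2896 characters left out ...]
 241] [[0.447, -0.127, 0.068], [0.48, -0.077, 0.126]] [2, 4, 6, 3, 4, 5, 7, 9, 54, 66, 24, 25, 11, 1, 0, 8, 9, 3, 0, 0, 0, 0, 0, 0, 0, 0, 0, 0, 0, 0, 0, 0]
[424, 263, 30, 20, 375] [[0.433, -0.35, 0.068], [0.474, -0.294, 0.157]] [6, 1, 7, 6, 4, 5, 5, 8, 4, 7, 4, 5, 7, 8, 7, 12, 70, 108, 35, 26, 15, 2, 3, 6, 13, 1, 0, 0, 0, 0, 0, 0]
[231, 265, 19, 13, 199] [[0.433, 0.187, 0.063], [0.465, 0.234, 0.11]] [5, 6, 5, 15, 43, 50, 20, 19, 14, 1, 1, 10, 8, 2, 0, 0, 0, 0, 0, 0, 0, 0, 0, 0, 0, 0, 0, 0, 0, 0, 0, 0]
[286, 420, 58, 29, 556] [[0.021, -0.059, 0.061], [0.07, 0.064, 0.189]] [29, 32, 23, 10, 1, 8, 14, 41, 60, 20, 11, 15, 13, 14, 10, 13, 7, 16, 6, 12, 8, 9, 10, 13, 13, 16, 15, 17, 17, 22, 20, 25]
```

Base station is at +y (left), so D goes to the +y pocket and A to the −y pocket. Four radios stand in a row at x≈0.45: A (241,271), C (317,268), B (355,269), D (435,272). Next I fit the radio poses and the charger.

```bash
cat >> h.py <<'E'
from scipy.optimize import least_squares
DIM=dict(a=(.028,.048,.082),b=(.030,.051,.098),c=(.032,.054,.114),d=(.034,.057,.130))
def fitradio(k,Q,x0,z0=0.0):
    """Q: Nx3 points near the radio; returns x,y,yaw (yaw of radio +x, antenna at its -y)"""
    t,w,h=DIM[k]; q=Q[np.hypot(Q[:,0]-x0[0],Q[:,1]-x0[1])<.05]; q=q[q[:,2]>z0+.015]
    ant=q[q[:,2]>z0+h+.016]; top=q[abs(q[:,2]-z0-h)<.006]; side=q[q[:,2]<z0+h-.012]
    best=None
    def res(p):
        c,s=np.cos(p[2]),np.sin(p[2]); Rm=np.array([[c,-s],[s,c]])
        def sdf(a):
            l=np.abs((a[:,:2]-p[:2])@Rm)-[t/2,w/2]
            return np.linalg.norm(np.maximum(l,0),axis=1)+np.minimum(l.max(1),0)
        l=(ant[:,:2]-p[:2])@Rm
        r=[sdf(side)/max(len(side),1)**.5,2*np.maximum(sdf(top),0)/max(len(top),1)**.5]
        return np.concatenate(r+[(np.maximum(l[:,1]+w/2-.016,0))/max(len(ant),1)**.5])
    for y0 in np.arange(-3.14,3.14,.4):
        f=least_squares(res,[x0[0],x0[1],y0],x_scale=[.01,.01,.3],loss='soft_l1',f_scale=.003)
        if best is None or f.cost<best.cost: best=f
    p=best.x; p[2]=(p[2]+np.pi)%(2*np.pi)-np.pi
    return p,best.cost**.5,(len(top),len(side),len(ant))
E
python3 - <<'E'
from h import *
X=dict(a=(.449,.21),b=(.463,-.102),c=(.457,0),d=(.453,-.322))
C={}
for n in('top','side'):
    im,d,c=snap(n);P=cloud(d,c);C[n]=P[d>0]
    r=robot.outline_of(n,'pocket_p')[:4]; ce=[]
    for o in r:
        q=P[o['mask']&(d>0)];q=q[(q[:,2]>.048)];rc=cv2.minAreaRect(q[:,:2].astype(np.float32)*1000);ce.append(rc[0]);print(n,np.round(rc[0]),np.round(rc[1]),round(rc[2],1),np.percentile(q[:,2],90).round(3))
    ce=np.array(ce);dv=ce[ce[:,1].argmax()]-ce[ce[:,1].argmin()];print(n,'mean',ce.mean(0),'yaw',np.arctan2(-dv[0],dv[1]),np.hypot(*dv))
for k in X:
    for n in('top','side','both'):
        Q=C[n] if n!='both' else np.vstack([C['top'],C['side']])
        p,cst,nn=fitradio(k,Q,X[k]);print(k,n,p.round(4),cst.round(4),nn)
s=robot.state();print(R.from_rotvec(s['tcp_rot']).as_matrix().round(3))
E
```

```text
top [620.  86.] [90. 81.] 84.7 0.057
top [614.  -6.] [90. 81.] 84.2 0.057
top [605. -95.] [94. 82.] 84.3 0.057
top [ 596. -187.] [90. 81.] 82.9 0.057
top mean [608.73364258 -50.60652256] yaw -0.08948624689602185 274.45338909294367
side [620.  80.] [105.  82.] 84.4 0.057
side [ 595. -194.] [93. 84.] 86.3 0.057
side [611. -11.] [92. 83.] 87.4 0.057
side [604. -99.] [99. 84.] 84.3 0.057
side mean [607.69392395 -56.0034647 ] yaw -0.09277163069360643 275.08529667521043
a top [0.4496 0.2126 0.2379] 0.0022 (114, 58, 22)
a side [0.4508 0.2081 0.226 ] 0.0017 (86, 257, 24)
a both [0.4505 0.2094 0.2445] 0.0024 (200, 315, 46)
b top [ 0.4648 -0.1031  0.1837] 0.0004 (142, 64, 20)
b side [ 0.4653 -0.1059  0.1908] 0.0014 (135, 441, 32)
b both [ 0.4653 -0.1051  0.1924] 0.0013 (277, 505, 52)
c top [ 4.597e-01 -2.000e-04 -4.412e-01] 0.0003 (171, 64, 21)
c side [ 0.4606 -0.0031 -0.4423] 0.0014 (135, 366, 28)
c both [ 0.4598 -0.0024 -0.4321] 0.0013 (306, 430, 49)
d top [ 0.4555 -0.3248  0.3529] 0.0006 (210, 131, 25)
d side [ 0.456  -0.3276  0.3453] 0.0011 (252, 832, 38)
d both [ 0.4556 -0.3262  0.3491] 0.0013 (462, 963, 63)
[[-0.911  0.413  0.   ]
 [ 0.413  0.911  0.   ]
 [-0.     0.    -1.   ]]
```

```bash
cat > go.py <<'E'
import sys; from h import *
# usage: go.py x y z jawangle -> total shift from the present pose (tool axes, cm) and turn rotvec
x,y,z,a=map(float,sys.argv[1:5]); s=robot.state()
T=R.from_rotvec(s['tcp_rot']); M=T.as_matrix()
b=np.arctan2(M[1,1],M[0,1]); a=b+((a-b+np.pi/2)%np.pi-np.pi/2)
G=np.array([[np.sin(a),np.cos(a),0],[-np.cos(a),np.sin(a),0],[0,0,-1]])
print('shift cm',(M.T@(np.array([x,y,z])-s['tcp_pos'])*100).round(2),'turn',(T.inv()*R.from_matrix(G)).as_rotvec().round(3))
print('t',round(s['clock'],2),'tcp',s['tcp_pos'].round(4),'jaw',round(b,3),'j',s['joint_pos'].round(2),'w',round(s['width'],3),'F',s['contact_force'].round(1))
E
python3 go.py .4505 .2095 .38 .24
```

```text
Traceback (most recent call last):
  File "go.py", line 7, in <module>
    print('shift cm',(M.T@(np.array([x,y,z])-s['tcp_pos'])*100).round(2),'turn',(T.inv()*R.from_matrix(G)).as_rotvec().round(3))
                                                                                         ~~~~~~~~~~~~~^^^
  File "scipy/spatial/transform/_rotation.pyx", line 1143, in scipy.spatial.transform._rotation.Rotation.from_matrix
ValueError: Non-positive determinant (left-handed or null coordinate frame) in rotation matrix 0: [[ 0.23770263  0.97133797  0.        ]
 [-0.97133797  0.23770263  0.        ]
 [ 0.          0.         -1.        ]].
```

```bash
sed -i 's/\[np.sin(a),np.cos(a),0\],\[-np.cos(a),/[-np.sin(a),np.cos(a),0],[np.cos(a),/' go.py; python3 go.py .4505 .2095 .38 .24
```

```text
shift cm [-32.38 -27.32   2.47] turn [ 0.    -0.     0.905]
t 0.9 tcp [0.2685 0.592  0.4047] jaw 1.145 j [-1.24  0.4   0.05  1.54 -0.02  1.21 -0.05] w 0.995 F [ 0.7  1.4 -0.1]
```

Request:
send_rows(plan=[[-32.4,-27.3,2.4,0,0,0.905,1],[-32.4,-27.3,2.4,0,0,0.905,1],[-32.4,-27.3,2.4,0,0,0.905,1],[-32.4,-27.3,2.4,0,0,0.905,1],[-32.4,-27.3,2.4,0,0,0.905,1]])

```text
clock: 1.4
tcp_pos: [0.3765, 0.3647, 0.3908]
tcp_rot: [-1.75, -2.609, -0.002]
contact_force: [1.2, -0.7, -0.5]
width: 0.998
```

```bash
python3 go.py .4505 .2095 .38 .24
```

```text
shift cm [-17.17   0.96   1.07] turn [ 0.001 -0.001  0.149]
t 1.4 tcp [0.3765 0.3647 0.3908] jaw 0.389 j [-1.08  0.19  0.26  1.86 -0.06  1.1  -0.41] w 0.998 F [ 1.2 -0.7 -0.5]
```

Request:
send_rows(plan=[[-17.2,1.0,1.1,0,0,0.149,1],[-17.2,1.0,1.1,0,0,0.149,1],[-17.2,1.0,1.1,0,0,0.149,1],[-17.2,1.0,1.1,0,0,0.149,1],[-17.2,1.0,1.1,0,0,0.149,1]])

```text
clock: 1.9
tcp_pos: [0.4526, 0.2048, 0.3799]
tcp_rot: [1.949, 2.462, 0.001]
contact_force: [0.1, 0.0, -0.1]
width: 1.001
```

```bash
cat > look.py <<'E'
import sys; from h import *
# look.py k x y : wrist view fit of radio k near x,y
k,x,y=sys.argv[1],float(sys.argv[2]),float(sys.argv[3])
im,d,c=snap('wrist','w_'+k+'.png');P=cloud(d,c);Q=P[(d>0)&(d<.6)]
q=Q[(np.hypot(Q[:,0]-x,Q[:,1]-y)<.05)&(Q[:,2]>.03)]
print(len(q),np.percentile(q[:,2],[5,50,95]).round(3))
# above-body-top points only: keep it light
if len(q)>3000: q=q[::len(q)//3000]
print(fitradio(k,q,(x,y)))
E
python3 look.py a .4505 .2095; python3 go.py .4505 .2095 .221 .24
```

```text
46210 [0.108 0.289 0.306]
(array([ 0.4510672 ,  0.20857505, -2.91580945]), np.float64(0.003827990783542787), (96, 14, 2936))
shift cm [ 0.2  -0.08 15.89] turn [ 0.001 -0.001 -0.004]
t 1.95 tcp [0.4516 0.2075 0.3799] jaw 0.236 j [-0.88  0.15  0.4   1.93 -0.07  1.07 -0.21] w 0.997 F [-0.1  0.8 -0.1]
```

```bash
sed -i 's/&(Q\[:,2\]>.03)\]/\&(Q[:,2]>.03)\&(Q[:,2]<DIM[k][2]+.033)]/' look.py; python3 look.py a .4505 .2095
```

```text
2453 [0.059 0.081 0.109]
(array([0.45062175, 0.21059508, 0.21379777]), np.float64(0.00035806752520532227), (1437, 199, 295))
```

View pics/w_a.png

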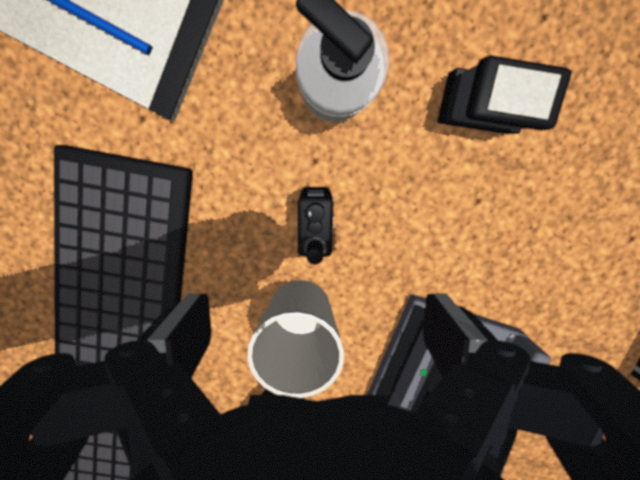

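The radio shows at (316,220), aligned with the jaws, cup below it at (296,340). Fit: (0.4506, 0.2106), yaw 0.214.

```bash
python3 go.py .4506 .2104 .221 .214
```

```text
shift cm [ 0.08 -0.03 15.88] turn [ 0.001 -0.002  0.025]
t 2.0 tcp [0.451  0.2094 0.3798] jaw 0.239 j [-0.88  0.16  0.4   1.93 -0.07  1.06 -0.21] w 1.001 F [-0.7  0.7  0.1]
```

Request:
send_rows(plan=[[0.1,0,4,0,0,0.025,1],[0.1,0,8,0,0,0.025,1],[0.1,0,12,0,0,0.025,1],[0.1,0,15,0,0,0.025,1],[0.1,0,15.9,0,0,0.025,1]])

```text
clock: 2.5
tcp_pos: [0.4487, 0.212, 0.2179]
tcp_rot: [-1.965, -2.447, 0.006]
contact_force: [0.6, 0.1, -0.0]
width: 1.001
```

Request:
send_rows(newtons=50, plan=[[0,0,0,0,0,0,0],[0,0,0,0,0,0,0],[0,0,0,0,0,0,0],[0,0,0,0,0,0,0],[0,0,0,0,0,0,0]])

```text
clock: 3.0
tcp_pos: [0.4496, 0.2125, 0.2194]
tcp_rot: [-1.966, -2.447, 0.001]
contact_force: [-0.1, 0.4, 6.2]
width: 0.322
```

Request:
send_rows(plan=[[0,0,0,0,0,0,0],[0,0,0,0,0,0,0],[0,0,0,0,0,0,0],[0,0,0,0,0,0,0],[0,0,0,0,0,0,0]])

```text
clock: 3.5
tcp_pos: [0.4495, 0.2124, 0.2194]
tcp_rot: [-1.966, -2.447, 0.001]
contact_force: [-0.4, 0.5, 2.7]
width: 0.318
```

```bash
python3 go.py .4506 .2104 .221 .214
```

```text
shift cm [-0.22  0.06 -0.16] turn [-0.002 -0.002  0.003]
t 3.5 tcp [0.4495 0.2124 0.2194] jaw 0.217 j [-0.82  0.38  0.35  2.08 -0.2   0.71 -0.12] w 0.318 F [-0.4  0.5  2.7]
```

Request:
send_rows(plan=[[0,0,-3,0,0,0,0],[0,0,-7,0,0,0,0],[0,0,-11,0,0,0,0],[0,0,-15,0,0,0,0],[0,0,-18,0,0,0,0]])

```text
clock: 4.0
tcp_pos: [0.45, 0.212, 0.4014]
tcp_rot: [-1.966, -2.447, -0.002]
contact_force: [0.3, 0.1, -2.5]
width: 0.321
```

```bash
python3 go.py .5958 -.1889 .40 -.092
```

```text
shift cm [-4.229e+01  5.600e+00  4.000e-02] turn [-0.001 -0.002  0.309]
t 4.0 tcp [0.45   0.212  0.4014] jaw 0.217 j [-0.9   0.13  0.41  1.91 -0.06  1.11 -0.24] w 0.321 F [ 0.3  0.1 -2.5]
```

Request:
send_rows(plan=[[-3,0.4,0,0,0,0.03,0],[-7,1,0,0,0,0.06,0],[-11,1.5,0,0,0,0.1,0],[-15,2,0,0,0,0.14,0],[-20,2.7,0,0,0,0.2,0]])

```text
clock: 4.5
tcp_pos: [0.5191, 0.0227, 0.4004]
tcp_rot: [-2.199, -2.238, -0.002]
contact_force: [1.2, 0.9, -2.4]
width: 0.323
```

```bash
python3 go.py .5958 -.1889 .40 -.092
```

```text
shift cm [-21.3    7.29  -0.05] turn [-0.002 -0.003  0.11 ]
t 4.5 tcp [0.5191 0.0227 0.4004] jaw 0.018 j [-0.64  0.19  0.59  1.86 -0.12  1.12  0.01] w 0.323 F [ 1.2  0.9 -2.4]
```

Request:
send_rows(plan=[[-4.5,1.5,0,0,0,0.03,0],[-9,3,0,0,0,0.06,0],[-13.5,4.6,0,0,0,0.09,0],[-18,6.2,0,0,0,0.11,0],[-21.3,7.3,0,0,0,0.11,0]])

```text
clock: 5.0
tcp_pos: [0.5959, -0.1921, 0.3986]
tcp_rot: [-2.322, -2.111, 0.002]
contact_force: [-0.1, 0.0, -1.7]
width: 0.317
```

Request:
send_rows(plan=[[0,0,0,0,0,0,0],[0,0,0,0,0,0,0]])

```text
clock: 5.2
tcp_pos: [0.5954, -0.1932, 0.3975]
tcp_rot: [-2.324, -2.107, 0.004]
contact_force: [-0.1, 0.2, -2.4]
width: 0.32
```

```bash
cat > chk.py <<'E'
import sys; from h import *
# held radio fit + charger rim in views; chk.py k x y z0
k,x,y,z0=sys.argv[1],*map(float,sys.argv[2:5])
Q=[]
for n in('top','side'):
    im,d,c=snap(n,n+'_'+k+'p.png');P=cloud(d,c);Q=P[d>0]
    t,w,h=DIM[k]; q=Q[(Q[:,2]>z0)&(Q[:,2]<z0+h-.045)&(np.hypot(Q[:,0]-x,Q[:,1]-y)<.06)]
    if len(q)>40: print(n,fitradio(k,q,(x,y),z0), 'zmin',np.percentile(q[:,2],1))
E
python3 chk.py a .5958 -.1889 .175;python3 go.py .5958 -.1889 .2454 -.092
```

```text
side (array([ 0.59577253, -0.19458181,  3.03540975]), np.float64(0.0010351275059280328), (0, 154, 0)) zmin 0.1804868718966449
shift cm [ 0.12  0.05 15.25] turn [-0.005 -0.003 -0.001]
t 5.3 tcp [ 0.5959 -0.1905  0.3978] jaw -0.093 j [-0.25  0.43  0.67  1.62 -0.28  1.2   0.39] w 0.32 F [-0.3  0.5 -2.7]
```

Request:
send_rows(plan=[[0.1,0,3,0,0,0,0],[0.1,0,6,0,0,0,0],[0.1,0,9,0,0,0,0],[0.1,0,12,0,0,0,0],[0.1,0,13,0,0,0,0]])

```text
clock: 5.8
tcp_pos: [0.5944, -0.186, 0.2646]
tcp_rot: [-2.31, -2.111, 0.005]
contact_force: [-0.2, 0.8, -2.4]
width: 0.325
```

Request:
send_rows(plan=[[0,0,0.6,0,0,0,0],[0,0,1.2,0,0,0,0],[0,0,1.7,0,0,0,0],[0,0,2.0,0,0,0,0]])

```text
clock: 6.2
tcp_pos: [0.5946, -0.1858, 0.2454]
tcp_rot: [-2.311, -2.112, 0.003]
contact_force: [-5.0, 5.1, 22.6]
width: 0.323
```

```bash
python3 chk.py a .5958 -.1889 .026;python3 go.py .5958 -.1889 .2454 -.092
```

```text
side (array([ 0.58682269, -0.1973109 , -2.40106007]), np.float64(0.009903533396872005), (0, 505, 0)) zmin 0.026447440067419534
shift cm [-0.26  0.14  0.01] turn [-0.009 -0.006  0.002]
t 6.3 tcp [ 0.5946 -0.1861  0.2456] jaw -0.09 j [-0.19  0.59  0.58  1.76 -0.4   0.92  0.47] w 0.318 F [-0.5  1.1  0.8]
```

View pics/side_ap.png

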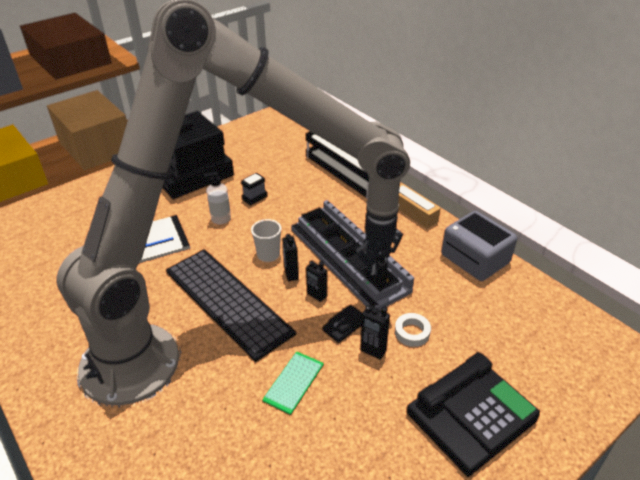

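Picture: the radio stands in the near-right pocket (375,270); height equals the floor height and contact was felt. Releasing.

Request:
send_rows(plan=[[0,0,0,0,0,0,1],[0,0,0,0,0,0,1],[0,0,0,0,0,0,1],[0,0,0,0,0,0,1],[0,0,0,0,0,0,1]])

```text
clock: 6.8
tcp_pos: [0.5946, -0.1861, 0.2457]
tcp_rot: [-2.312, -2.112, 0.003]
contact_force: [-0.4, 0.7, -0.1]
width: 0.997
```

Request:
send_rows(plan=[[0,0,-3,0,0,0,1],[0,0,-6,0,0,0,1],[0,0,-10,0,0,0,1],[0,0,-14,0,0,0,1],[0,0,-18,0,0,0,1]])

```text
clock: 7.3
tcp_pos: [0.5958, -0.1873, 0.4272]
tcp_rot: [-2.312, -2.112, 0.003]
contact_force: [0.8, 1.1, 0.3]
width: 1.0
```

```bash
python3 - <<'E'
from h import *
import h
for n in('top','side','wrist'):
    im,d,c=snap(n,n+'_a2.png');P=cloud(d,c);Q=P[d>0];q=Q[(Q[:,2]>.07)&(Q[:,2]<.145)]
    print(n,fitradio('a',q,(.595,-.187),.026))
E
python3 go.py .455 -.326 .44 .349
```

```text
top (array([ 0.595, -0.187, -3.14 ]), np.float64(0.0), (0, 0, 0))
side (array([ 0.59307074, -0.18954501, -0.07556568]), np.float64(0.0013750240006475108), (123, 151, 33))
wrist (array([ 0.59311667, -0.18688028, -0.08949313]), np.float64(0.00034367925230659337), (1215, 129, 239))
shift cm [-15.01 -12.86  -1.15] turn [-0.001 -0.005 -0.439]
t 7.45 tcp [ 0.5966 -0.1881  0.4289] jaw -0.09 j [-0.26  0.41  0.68  1.58 -0.27  1.25  0.38] w 1.001 F [-0.2  0.4  0.2]
```

A is standing in its pocket (wrist fit within 3 mm of the pocket centre). Now D.

Request:
send_rows(plan=[[-3.5,-3,-1.1,0,0,-0.1,1],[-7,-6,-1.1,0,0,-0.2,1],[-10.5,-9,-1.1,0,0,-0.3,1],[-14,-12,-1.1,0,0,-0.42,1],[-15,-12.9,-1.1,0,0,-0.44,1]])

```text
clock: 7.95
tcp_pos: [0.4493, -0.3301, 0.4386]
tcp_rot: [-1.805, -2.563, -0.001]
contact_force: [-0.1, -0.2, 0.5]
width: 1.001
```

Request:
send_rows(plan=[[0,0,0,0,0,0,1],[0,0,0,0,0,0,1]])

```text
clock: 8.15
tcp_pos: [0.4489, -0.33, 0.4376]
tcp_rot: [-1.806, -2.56, -0.001]
contact_force: [-0.7, 0.2, -0.8]
width: 1.005
```

```bash
python3 look.py d .455 -.326;python3 go.py .455 -.326 .269 .349
```

```text
3347 [0.084 0.129 0.156]
(array([ 0.45649722, -0.32593947,  0.33917674]), np.float64(0.000297889393766765), (2216, 344, 275))
shift cm [-0.    0.65 16.87] turn [-0.004 -0.007 -0.005]
t 8.2 tcp [ 0.45   -0.3291  0.4377] jaw 0.344 j [-0.01  0.26  0.68  1.73 -0.17  1.23  1.06] w 0.997 F [ 0.7 -0.3  0.1]
```

Request:
send_rows(plan=[[0,0.8,4,0,0,0,1],[0,0.8,8,0,0,0,1],[0,0.8,12,0,0,0,1],[0,0.8,15.5,0,0,0,1],[0,0.8,16.9,0,0,0,1]])

```text
clock: 8.7
tcp_pos: [0.4569, -0.3225, 0.2647]
tcp_rot: [-1.795, -2.559, -0.001]
contact_force: [-0.9, 0.4, -0.4]
width: 1.002
```

Request:
send_rows(newtons=50, plan=[[0,0,0,0,0,0,0],[0,0,0,0,0,0,0],[0,0,0,0,0,0,0],[0,0,0,0,0,0,0],[0,0,0,0,0,0,0]])

```text
clock: 9.2
tcp_pos: [0.4574, -0.3232, 0.2665]
tcp_rot: [-1.797, -2.562, -0.002]
contact_force: [-0.3, 0.1, 6.4]
width: 0.394
```

Request:
send_rows(plan=[[0,0,0,0,0,0,0],[0,0,0,0,0,0,0],[0,0,0,0,0,0,0]])

```text
clock: 9.5
tcp_pos: [0.4574, -0.3231, 0.2665]
tcp_rot: [-1.797, -2.562, -0.003]
contact_force: [-0.0, 0.2, 0.8]
width: 0.392
```

```bash
python3 go.py .4565 -.326 .269 .34
```

```text
shift cm [-0.24 -0.18 -0.25] turn [-0.006 -0.011  0.007]
t 9.5 tcp [ 0.4574 -0.3231  0.2665] jaw 0.347 j [ 0.07  0.45  0.6   1.9  -0.32  0.9   1.18] w 0.392 F [-0.   0.2  0.8]
```

Request:
send_rows(plan=[[0,0,-3,0,0,0,0],[0,0,-7,0,0,0,0],[0,0,-11,0,0,0,0],[0,0,-15,0,0,0,0],[0,0,-17.5,0,0,0,0]])

```text
clock: 10.0
tcp_pos: [0.4588, -0.3251, 0.4441]
tcp_rot: [-1.8, -2.564, -0.003]
contact_force: [0.8, -0.3, -2.5]
width: 0.398
```

```bash
python3 go.py .6212 .088 .445 -.092
```

```text
shift cm [33.33 29.31  0.1 ] turn [-0.005 -0.008  0.439]
t 10.0 tcp [ 0.4588 -0.3251  0.4441] jaw 0.347 j [-0.02  0.26  0.69  1.71 -0.18  1.24  1.06] w 0.398 F [ 0.8 -0.3 -2.5]
```

Request:
send_rows(plan=[[2,1.7,0,0,0,0.04,0],[5.5,4.8,0,0,0,0.1,0],[9,7.9,0,0,0,0.16,0],[12.5,11,0,0,0,0.22,0],[16,14.1,0,0,0,0.28,0]])

```text
clock: 10.5
tcp_pos: [0.5371, -0.1248, 0.4445]
tcp_rot: [-2.142, -2.284, -0.001]
contact_force: [0.1, -0.8, -3.2]
width: 0.39
```

```bash
python3 go.py .6212 .088 .445 -.092
```

```text
shift cm [20.7   9.75  0.04] turn [-0.007 -0.007  0.156]
t 10.5 tcp [ 0.5371 -0.1248  0.4445] jaw 0.064 j [-0.37  0.23  0.63  1.73 -0.15  1.24  0.36] w 0.39 F [ 0.1 -0.8 -3.2]
```

Request:
send_rows(plan=[[4.5,2.1,0,0,0,0.04,0],[9,4.2,0,0,0,0.08,0],[13.5,6.3,0,0,0,0.12,0],[18,8.5,0,-0.005,-0.005,0.156,0],[20.7,9.8,0,-0.007,-0.007,0.156,0]])

```text
clock: 11.0
tcp_pos: [0.6221, 0.0937, 0.4441]
tcp_rot: [-2.314, -2.121, -0.001]
contact_force: [-0.4, 0.5, -3.2]
width: 0.394
```

Request:
send_rows(plan=[[0,0,0,0,0,0,0],[0,0,0,0,0,0,0]])

```text
clock: 11.2
tcp_pos: [0.6219, 0.0954, 0.4426]
tcp_rot: [-2.31, -2.123, 0.003]
contact_force: [-0.6, -1.2, -3.1]
width: 0.39
```

```bash
python3 chk.py d .6212 .086 .175;python3 go.py .6212 .088 .2925 -.092
```

```text
top (array([0.63097752, 0.07943577, 1.46007623]), np.float64(0.0004416923693290685), (0, 59, 0)) zmin 0.18327124845922532
side (array([ 0.62118475,  0.08716415, -0.09358741]), np.float64(0.0014194266803011534), (0, 475, 0)) zmin 0.1778730547611637
shift cm [-0.38  0.02 15.11] turn [-0.003 -0.     0.003]
t 11.3 tcp [0.6217 0.0917 0.4436] jaw -0.089 j [-0.62  0.38  0.54  1.55 -0.2   1.27 -0.13] w 0.392 F [ 0.4 -1.7 -3. ]
```

Request:
send_rows(plan=[[-0.4,0,3,0,0,0,0],[-0.4,0,6,0,0,0,0],[-0.4,0,9,0,0,0,0],[-0.4,0,11.5,0,0,0,0],[-0.4,0,12.5,0,0,0,0]])

```text
clock: 11.8
tcp_pos: [0.6196, 0.0854, 0.3162]
tcp_rot: [-2.319, -2.113, 0.01]
contact_force: [0.4, 0.7, -2.9]
width: 0.393
```

Request:
send_rows(plan=[[0,0,0.6,0,0,0,0],[0,0,1.2,0,0,0,0],[0,0,1.8,0,0,0,0],[0,0,2.4,0,0,0,0]])

```text
clock: 12.2
tcp_pos: [0.6198, 0.0856, 0.2928]
tcp_rot: [-2.319, -2.114, 0.007]
contact_force: [0.5, 2.7, -0.7]
width: 0.389
```

```bash
python3 go.py .6212 .088 .2925 -.092
```

```text
shift cm [0.25 0.11 0.03] turn [-0.006  0.001 -0.001]
t 12.2 tcp [0.6198 0.0856 0.2928] jaw -0.093 j [-0.57  0.51  0.5   1.72 -0.28  0.99 -0.06] w 0.389 F [ 0.5  2.7 -0.7]
```

Just at the floor; press 1–2 mm, release, rise.

Request:
send_rows(plan=[[0,0,0.15,0,0,0,0],[0,0,0.15,0,0,0,0]])

```text
clock: 12.4
tcp_pos: [0.6198, 0.0854, 0.2925]
tcp_rot: [-2.319, -2.113, 0.007]
contact_force: [-2.7, 1.1, 5.2]
width: 0.396
```

Request:
send_rows(plan=[[0,0,0,0,0,0,1],[0,0,0,0,0,0,1],[0,0,0,0,0,0,1],[0,0,0,0,0,0,1],[0,0,0,0,0,0,1]])

```text
clock: 12.9
tcp_pos: [0.6198, 0.0852, 0.2924]
tcp_rot: [-2.319, -2.113, 0.007]
contact_force: [-0.2, 0.8, 0.5]
width: 1.0
```

Request:
send_rows(plan=[[0,0,-3,0,0,0,1],[0,0,-6,0,0,0,1],[0,0,-10,0,0,0,1],[0,0,-13,0,0,0,1],[0,0,-14,0,0,0,1]])

```text
clock: 13.4
tcp_pos: [0.6215, 0.0848, 0.4362]
tcp_rot: [-2.321, -2.115, -0.001]
contact_force: [0.1, 0.7, -0.2]
width: 1.0
```

```bash
cat > ver.py <<'E'
import sys; from h import *
k,x,y=sys.argv[1],float(sys.argv[2]),float(sys.argv[3])
for n in('side','wrist'):
    im,d,c=snap(n,n+'_'+k+'2.png');P=cloud(d,c);Q=P[d>0];q=Q[(Q[:,2]>.07)&(Q[:,2]<.026+DIM[k][2]+.035)]
    print(n,fitradio(k,q[::max(1,len(q)//20000)],(x,y),.026))
E
python3 ver.py d .62 .085; python3 go.py .46 -.0015 .43 -.44
```

```text
side (array([ 0.61766402,  0.07881242, -0.09906877]), np.float64(0.0016204623947552845), (139, 434, 28))
wrist (array([ 0.61734622,  0.08125205, -0.08437388]), np.float64(0.0003028022895003929), (2652, 469, 344))
shift cm [-10.11 -15.23   0.42] turn [-0.004  0.     0.347]
t 13.5 tcp [0.621  0.085  0.4337] jaw -0.093 j [-0.61  0.38  0.55  1.57 -0.21  1.26 -0.12] w 1.001 F [-0.2 -0.8 -0.4]
```

D is in (~5 mm off centre, within tolerance). Now C.

Request:
send_rows(plan=[[-2.5,-3.8,0,0,0,0.08,1],[-5,-7.6,0.2,0,0,0.17,1],[-7.5,-11.4,0.4,0,0,0.26,1],[-10.1,-15.2,0.4,0,0,0.347,1],[-10.1,-15.2,0.4,0,0,0.347,1]])

```text
clock: 14.0
tcp_pos: [0.455, -0.0051, 0.4274]
tcp_rot: [-2.65, -1.672, 0.013]
contact_force: [0.5, 0.7, -0.4]
width: 0.998
```

Request:
send_rows(plan=[[0,0,0,0,0,0,1],[0,0,0,0,0,0,1]])

```text
clock: 14.2
tcp_pos: [0.4548, -0.0049, 0.4263]
tcp_rot: [-2.649, -1.673, 0.017]
contact_force: [1.2, -0.3, 0.2]
width: 1.002
```

```bash
python3 look.py c .46 -.0015;python3 go.py .46 -.0015 .255 -.44
```

```text
2898 [0.081 0.113 0.14 ]
(array([ 0.46084804, -0.00147022, -0.45056759]), np.float64(0.0003034498891019486), (1879, 261, 268))
shift cm [ 0.55  0.49 17.15] turn [-0.012  0.004 -0.004]
t 14.25 tcp [ 0.4554 -0.0045  0.4266] jaw -0.444 j [-0.72  0.03  0.65  1.96 -0.02  1.18 -0.5 ] w 1.002 F [ 0.5 -0.6 -0.2]
```

Request:
send_rows(plan=[[0.6,0.55,4,-0.01,0,0,1],[0.6,0.55,8,-0.01,0,0,1],[0.6,0.55,12,-0.01,0,0,1],[0.6,0.55,15.5,-0.01,0,0,1],[0.6,0.55,17.1,-0.01,0,0,1]])

```text
clock: 14.75
tcp_pos: [0.4602, -0.0006, 0.2518]
tcp_rot: [-2.655, -1.679, 0.018]
contact_force: [-0.0, 0.2, -0.3]
width: 0.999
```

Request:
send_rows(newtons=50, plan=[[0,0,0,0,0,0,0],[0,0,0,0,0,0,0],[0,0,0,0,0,0,0],[0,0,0,0,0,0,0],[0,0,0,0,0,0,0]])

```text
clock: 15.25
tcp_pos: [0.4611, -0.0005, 0.253]
tcp_rot: [2.654, 1.679, -0.013]
contact_force: [1.5, -0.0, 2.6]
width: 0.369
```

Request:
send_rows(plan=[[0,0,0,0,0,0,0],[0,0,0,0,0,0,0],[0,0,0,0,0,0,0]])

```text
clock: 15.55
tcp_pos: [0.4609, -0.0004, 0.253]
tcp_rot: [2.654, 1.68, -0.013]
contact_force: [-0.5, 0.4, -0.3]
width: 0.37
```

```bash
python3 go.py .4608 -.0015 .253 -.45
```

```text
shift cm [-0.1   0.04  0.  ] turn [-0.004  0.007  0.008]
t 15.55 tcp [ 4.609e-01 -4.000e-04  2.530e-01] jaw -0.442 j [-0.62  0.3   0.61  2.14 -0.24  0.77 -0.3 ] w 0.37 F [-0.5  0.4 -0.3]
```

Request:
send_rows(plan=[[0,0,-3,0,0,0,0],[0,0,-7,0,0,0,0],[0,0,-11,0,0,0,0],[0,0,-15,0,0,0,0],[0,0,-17.5,0,0,0,0]])

```text
clock: 16.05
tcp_pos: [0.4622, 0.0, 0.4307]
tcp_rot: [2.654, 1.679, -0.008]
contact_force: [0.7, 0.5, -1.9]
width: 0.362
```

```bash
python3 go.py .612 -.0055 .43 -.09
```

```text
shift cm [ 5.92 13.77  0.02] turn [-0.002  0.004 -0.353]
t 16.05 tcp [0.4622 0.     0.4307] jaw -0.443 j [-0.75  0.04  0.68  1.94 -0.02  1.18 -0.51] w 0.362 F [ 0.7  0.5 -1.9]
```

Request:
send_rows(plan=[[1.2,2.8,0,0,0,-0.08,0],[2.7,6.2,0,0,0,-0.17,0],[4.2,9.8,0,0,0,-0.26,0],[5.5,12.8,0,0,0,-0.35,0],[5.9,13.8,0,0,0,-0.353,0]])

```text
clock: 16.55
tcp_pos: [0.6145, -0.0053, 0.4289]
tcp_rot: [2.316, 2.121, -0.01]
contact_force: [-0.1, 0.1, -2.7]
width: 0.364
```

Request:
send_rows(plan=[[0,0,0,0,0,0,0],[0,0,0,0,0,0,0]])

```text
clock: 16.75
tcp_pos: [0.6137, -0.0054, 0.4281]
tcp_rot: [-2.318, -2.12, 0.013]
contact_force: [-0.3, 1.9, -2.3]
width: 0.365
```

```bash
python3 chk.py c .612 -.006 .175;python3 go.py .612 -.0055 .279 -.09
```

```text
side (array([ 0.61359307, -0.00761014,  3.05308102]), np.float64(0.001193910691854305), (0, 366, 0)) zmin 0.17735601082578673
shift cm [ 0.05 -0.06 14.98] turn [-0.005  0.005  0.001]
t 16.85 tcp [ 0.6133 -0.0054  0.4288] jaw -0.089 j [-0.55  0.38  0.65  1.61 -0.23  1.24  0.06] w 0.373 F [ 0.3 -0.4 -1.8]
```

Request:
send_rows(plan=[[0,0,3,0,0,0,0],[0,0,6,0,0,0,0],[0,0,9,0,0,0,0],[0,0,11.5,0,0,0,0],[0,0,12.4,0,0,0,0]])

```text
clock: 17.35
tcp_pos: [0.6107, -0.0054, 0.3026]
tcp_rot: [-2.315, -2.118, 0.016]
contact_force: [-0.3, 0.5, -2.4]
width: 0.368
```

Request:
send_rows(plan=[[0,0,0.6,0,0,0,0],[0,0,1.2,0,0,0,0],[0,0,1.8,0,0,0,0],[0,0,2.4,0,0,0,0],[0,0,2.4,0,0,0,0]])

```text
clock: 17.85
tcp_pos: [0.611, -0.0055, 0.2792]
tcp_rot: [-2.316, -2.119, 0.013]
contact_force: [-0.3, 0.1, -0.1]
width: 0.369
```

```bash
python3 go.py .612 -.0055 .279 -.09
```

```text
shift cm [0.01 0.1  0.02] turn [-0.008  0.004  0.001]
t 17.85 tcp [ 0.611  -0.0055  0.2792] jaw -0.089 j [-0.5   0.52  0.59  1.77 -0.34  0.96  0.14] w 0.369 F [-0.3  0.1 -0.1]
```

Request:
send_rows(plan=[[0,0,0.15,0,0,0,0],[0,0,0.15,0,0,0,0]])

```text
clock: 18.05
tcp_pos: [0.6112, -0.0056, 0.2792]
tcp_rot: [-2.315, -2.118, 0.012]
contact_force: [-3.3, 0.9, 7.6]
width: 0.371
```

Request:
send_rows(plan=[[0,0,0,0,0,0,1],[0,0,0,0,0,0,1],[0,0,0,0,0,0,1],[0,0,0,0,0,0,1],[0,0,0,0,0,0,1]])

```text
clock: 18.55
tcp_pos: [0.6111, -0.0056, 0.279]
tcp_rot: [-2.315, -2.118, 0.013]
contact_force: [0.3, 0.2, -0.0]
width: 0.998
```

Request:
send_rows(plan=[[0,0,-3,0,0,0,1],[0,0,-6,0,0,0,1],[0,0,-10,0,0,0,1],[0,0,-13,0,0,0,1],[0,0,-14,0,0,0,1]])

```text
clock: 19.05
tcp_pos: [0.6131, -0.0058, 0.4227]
tcp_rot: [2.318, 2.12, -0.005]
contact_force: [0.7, 0.4, -0.6]
width: 1.0
```

```bash
python3 ver.py c .611 -.0055; python3 go.py .465 -.1035 .42 .19
```

```text
side (array([ 0.6100333 , -0.00759313, -0.07355521]), np.float64(0.0015138903178676685), (123, 338, 27))
wrist (array([ 0.60974024, -0.00562505, -0.08347354]), np.float64(0.00032703232877979424), (2248, 339, 336))
shift cm [-11.08 -13.83   0.13] turn [-0.006  0.002 -0.279]
t 19.15 tcp [ 0.6126 -0.0054  0.4203] jaw -0.089 j [-0.55  0.38  0.65  1.62 -0.24  1.23  0.06] w 0.997 F [-0.2 -0.4 -0.6]
```

C is in. Now B.

Request:
send_rows(plan=[[-2.8,-3.5,0,0,0,-0.07,1],[-5.6,-7,0,0,0,-0.14,1],[-8.4,-10.5,0,0,0,-0.21,1],[-11.1,-13.8,0,-0.006,0,-0.279,1],[-11.1,-13.8,0,-0.006,0,-0.279,1]])

```text
clock: 19.65
tcp_pos: [0.4602, -0.1077, 0.4191]
tcp_rot: [-2.006, -2.413, 0.006]
contact_force: [-0.2, -0.4, -0.4]
width: 1.0
```

Request:
send_rows(plan=[[0,0,0,0,0,0,1],[0,0,0,0,0,0,1]])

```text
clock: 19.85
tcp_pos: [0.46, -0.1073, 0.4179]
tcp_rot: [-2.004, -2.412, 0.009]
contact_force: [1.2, 0.8, -0.3]
width: 1.003
```

```bash
python3 look.py b .465 -.1035;python3 go.py .465 -.1035 .239 .19
```

```text
2439 [0.065 0.097 0.124]
(array([ 0.46535227, -0.10414164,  0.1679782 ]), np.float64(0.0003212608522848011), (1490, 238, 254))
shift cm [ 0.25  0.63 17.92] turn [-0.007 -0.    -0.005]
t 19.9 tcp [ 0.4606 -0.107   0.4182] jaw 0.185 j [-0.51  0.08  0.69  1.94 -0.05  1.15  0.38] w 1.004 F [ 1.3  0.3 -0. ]
```

Request:
send_rows(plan=[[0.15,0.6,4,-0.007,0,0.01,1],[0.15,0.6,8,-0.007,0,0.01,1],[0.15,0.6,12,-0.007,0,0.01,1],[0.15,0.6,16,-0.007,0,0.01,1],[0.15,0.6,17.9,-0.007,0,0.01,1]])

```text
clock: 20.4
tcp_pos: [0.4643, -0.1032, 0.2352]
tcp_rot: [-2.014, -2.405, 0.007]
contact_force: [-0.3, 0.3, 0.1]
width: 0.997
```

Request:
send_rows(newtons=50, plan=[[0,0,0,0,0,0,0],[0,0,0,0,0,0,0],[0,0,0,0,0,0,0],[0,0,0,0,0,0,0],[0,0,0,0,0,0,0]])

```text
clock: 20.9
tcp_pos: [0.4653, -0.1033, 0.2366]
tcp_rot: [-2.015, -2.407, 0.003]
contact_force: [0.6, -0.2, 4.0]
width: 0.341
```

Request:
send_rows(plan=[[0,0,0,0,0,0,0],[0,0,0,0,0,0,0],[0,0,0,0,0,0,0]])

```text
clock: 21.2
tcp_pos: [0.4651, -0.1032, 0.2366]
tcp_rot: [-2.015, -2.407, 0.003]
contact_force: [-0.4, 0.0, -0.3]
width: 0.343
```

```bash
python3 go.py .4654 -.1041 .237 .17
```

```text
shift cm [-0.1   0.02 -0.04] turn [-0.003 -0.001  0.007]
t 21.2 tcp [ 0.4651 -0.1032  0.2366] jaw 0.177 j [-0.39  0.36  0.62  2.12 -0.31  0.75  0.6 ] w 0.343 F [-0.4  0.  -0.3]
```

Request:
send_rows(plan=[[0,0,-3,0,0,0,0],[0,0,-7,0,0,0,0],[0,0,-11,0,0,0,0],[0,0,-15,0,0,0,0],[0,0,-17.5,0,0,0,0]])

```text
clock: 21.7
tcp_pos: [0.4657, -0.1037, 0.4142]
tcp_rot: [-2.017, -2.408, -0.0]
contact_force: [1.0, 0.4, -2.5]
width: 0.342
```

```bash
python3 go.py .605 -.096 .413 -.09
```

```text
shift cm [-1.68 13.85  0.12] turn [-0.    -0.     0.266]
t 21.7 tcp [ 0.4657 -0.1037  0.4142] jaw 0.176 j [-0.54  0.09  0.72  1.94 -0.07  1.14  0.38] w 0.342 F [ 1.   0.4 -2.5]
```

Request:
send_rows(plan=[[-0.3,2.8,0,0,0,0.06,0],[-0.7,6.2,0,0,0,0.13,0],[-1.2,9.8,0,0,0,0.2,0],[-1.6,12.8,0,0,0,0.266,0],[-1.7,13.8,0,0,0,0.266,0]])

```text
clock: 22.2
tcp_pos: [0.607, -0.0949, 0.413]
tcp_rot: [2.317, 2.121, -0.001]
contact_force: [-1.0, -0.4, -2.0]
width: 0.345
```

Request:
send_rows(plan=[[0,0,0,0,0,0,0],[0,0,0,0,0,0,0]])

```text
clock: 22.4
tcp_pos: [0.6062, -0.0949, 0.4123]
tcp_rot: [-2.316, -2.12, 0.004]
contact_force: [-0.1, 0.9, -2.5]
width: 0.343
```

```bash
python3 chk.py b .605 -.097 .172;python3 go.py .605 -.096 .2626 -.09
```

```text
side (array([ 0.60668491, -0.0976715 ,  3.05464256]), np.float64(0.0011027292588138358), (0, 259, 0)) zmin 0.17755687435429568
shift cm [-0.07 -0.04 15.03] turn [-0.002  0.     0.001]
t 22.5 tcp [ 0.6058 -0.0954  0.4129] jaw -0.089 j [-0.45  0.41  0.72  1.63 -0.28  1.21  0.24] w 0.348 F [-1.2 -0.7 -1.9]
```

Request:
send_rows(plan=[[0,0,3,0,0,0,0],[0,0,6,0,0,0,0],[0,0,9,0,0,0,0],[0,0,11.5,0,0,0,0],[0,0,12.4,0,0,0,0]])

```text
clock: 23.0
tcp_pos: [0.6036, -0.0951, 0.2868]
tcp_rot: [-2.315, -2.116, 0.006]
contact_force: [-0.4, -0.4, -1.5]
width: 0.349
```

Request:
send_rows(plan=[[0,0,0.6,0,0,0,0],[0,0,1.2,0,0,0,0],[0,0,1.8,0,0,0,0],[0,0,2.4,0,0,0,0],[0,0,2.4,0,0,0,0]])

```text
clock: 23.5
tcp_pos: [0.6038, -0.0951, 0.263]
tcp_rot: [-2.315, -2.117, 0.005]
contact_force: [-0.1, -0.1, -2.9]
width: 0.345
```

```bash
python3 go.py .605 -.096 .2626 -.09
```

```text
shift cm [-0.07  0.12  0.04] turn [-0.005 -0.     0.001]
t 23.5 tcp [ 0.6038 -0.0951  0.263 ] jaw -0.089 j [-0.38  0.56  0.64  1.78 -0.4   0.94  0.34] w 0.345 F [-0.1 -0.1 -2.9]
```

Request:
send_rows(plan=[[0,0,0.15,0,0,0,0],[0,0,0.15,0,0,0,0]])

```text
clock: 23.7
tcp_pos: [0.6039, -0.0953, 0.2627]
tcp_rot: [-2.315, -2.117, 0.004]
contact_force: [-1.6, 1.4, 4.3]
width: 0.346
```

Request:
send_rows(plan=[[0,0,0,0,0,0,1],[0,0,0,0,0,0,1],[0,0,0,0,0,0,1],[0,0,0,0,0,0,1],[0,0,0,0,0,0,1]])

```text
clock: 24.2
tcp_pos: [0.6039, -0.0953, 0.2626]
tcp_rot: [-2.315, -2.117, 0.004]
contact_force: [0.1, 0.2, 0.3]
width: 0.999
```

Request:
send_rows(plan=[[0,0,-3,0,0,0,1],[0,0,-6,0,0,0,1],[0,0,-10,0,0,0,1],[0,0,-14,0,0,0,1],[0,0,-18,0,0,0,1]])

```text
clock: 24.7
tcp_pos: [0.6046, -0.0956, 0.4441]
tcp_rot: [-2.315, -2.117, 0.004]
contact_force: [0.6, 0.7, -1.2]
width: 1.001
```

Request:
send_rows(plan=[[0,-4,0,0,0,0,1],[0,-8,0,0,0,0,1],[0,-11,0,0,0,0,1],[0,-11,0,0,0,0,1]])

```text
clock: 25.1
tcp_pos: [0.4917, -0.0867, 0.4445]
tcp_rot: [-2.313, -2.113, 0.003]
contact_force: [0.1, -0.5, -0.2]
width: 1.001
```

```bash
python3 - <<'E'
from h import *
X=dict(a=(.593,-.187),b=(.604,-.096),c=(.61,-.006),d=(.617,.081))
for n in('top','side','wrist'):
    im,d,c=snap(n,n+'_end.png');P=cloud(d,c);Q=P[d>0]
    for k in X:
        h=DIM[k][2]; q=Q[(Q[:,2]>.075)&(Q[:,2]<.026+h+.035)&(np.hypot(Q[:,0]-X[k][0],Q[:,1]-X[k][1])<.048)]
        if len(q)<60: print(n,k,len(q));continue
        p,cst,nn=fitradio(k,q,X[k],.026)
        v=q[abs(q[:,2]-.026-h)<.008]
        l=(p[:2]-[.6085,-.0515]);c_,s_=np.cos(-.091),np.sin(-.091)
        print(n,k,p.round(3),'pocket-row frame',round(c_*l[0]+s_*l[1],4),round(-s_*l[0]+c_*l[1],4),nn,'top z',np.median(v[:,2]).round(4) if len(v) else None,'want',.026+h)
E
python3 go.py .6 -.1 .4 0|tail -1
```

```text
top a 0
top b 5
top c [ 0.609 -0.005 -0.09 ] pocket-row frame -0.0034 0.0467 (174, 93, 20) top z 0.1385 want 0.14
top d [ 0.617  0.082 -0.097] pocket-row frame -0.0037 0.1339 (203, 139, 24) top z 0.1553 want 0.156
side a [ 0.593 -0.19  -0.073] pocket-row frame -0.0029 -0.1389 (123, 121, 33) top z 0.1076 want 0.108
side b [ 0.604 -0.098 -0.078] pocket-row frame -0.0007 -0.0469 (124, 217, 29) top z 0.1229 want 0.124
side c [ 0.61  -0.008 -0.074] pocket-row frame -0.0025 0.0436 (130, 304, 29) top z 0.1395 want 0.14
side d [ 0.618  0.079 -0.074] pocket-row frame -0.0025 0.1308 (132, 390, 27) top z 0.1554 want 0.156
wrist a [ 0.593 -0.187  3.047] pocket-row frame -0.003 -0.1362 (424, 460, 0) top z 0.106 want 0.108
wrist b [ 0.603 -0.096 -0.086] pocket-row frame -0.0012 -0.0445 (1450, 793, 288) top z 0.1226 want 0.124
wrist c [ 0.61  -0.006 -0.089] pocket-row frame -0.0029 0.0459 (2350, 1296, 393) top z 0.1387 want 0.14
wrist d [0.617 0.081 3.057] pocket-row frame -0.0031 0.1329 (717, 2022, 0) top z 0.1538 want 0.156
t 25.25 tcp [ 0.4955 -0.0857  0.445 ] jaw -0.089 j [-0.62  0.13  0.78  1.84 -0.1   1.21  0.1 ] w 0.998 F [0.3 0.3 0.3]
```

View pics/side_end.png

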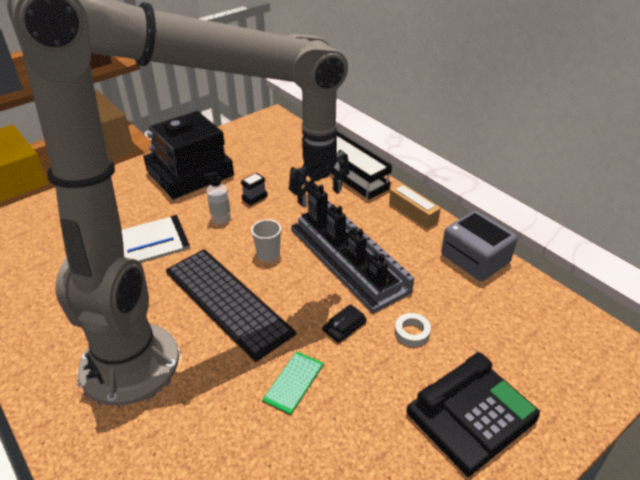

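View pics/wrist_end.png

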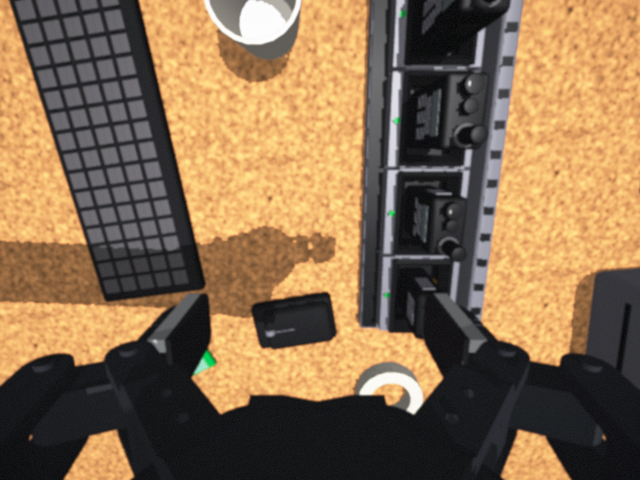

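The side view shows four upright radios falling in height from the base-station end (316,205) to the telephone end (378,268). The wrist view shows each one inside its own pocket, and the gripper is clear. Handing in.

```bash
python3 -c "
from h import robot
print(robot.job_done())"
```

```text
the job is handed in; nothing more can be done
None
```

All four radios are back in the charger, one per pocket. The tallest (D) is nearest the base station at +y, then C, B and the shortest (A) by the telephone. Each was gripped across its thickness, lowered until it touched the pocket floor, and released. I handed in at about 25 s of the 115 s allowed.

- **Position:** my last camera fits put every radio within about 4 mm across and 7 mm along the row of its pocket's centre (limits 14 mm and 15 mm).
- **Height and uprightness:** tops were within about 2 mm of the height expected for standing on the pocket floor. All four looked upright in the pictures; I did not measure the tilt angle.
- **Clearance:** the gripper was open and about 11 cm in front of the row, touching nothing.

**Disagreements:**
- The top and side cameras differed by about 2–5 mm along y.
- D sat about 4–7 mm off centre along the row, depending on the camera.
- The top camera could not see A or B at the end, so the side and wrist cameras checked those two.
- The wrist fits for A and D gave a heading half a turn out because their antennas were not in its fit. The side view showed both facing the front.

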